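Lid the tumbling jar and hold it at the vent position

TASK

Set the blue square jar upright in the raised square seat of the green polishing mill, right down on the seat's floor, and let go of it. Then put the orange lid on with its two lugs through the gaps in the jar's mouth, press it down against the spring until its flange is on the rim, and twist it clockwise (seen from above) half-way to the lock, so that its bar points at the yellow corner marks, never on to the red lock marks. Finish while still gripping the lid, holding it pressed down and at the yellow marks so that the jar can vent, and leave the other things on the bench where they are.

Things in the scene. Friction and masses are not known exactly. Their poses are not given: they have to be found in the camera images.
- mill_seat (a point): Centre of the floor of the mill's fixed square aluminium seat, 50 mm above the bench; z up, x and y along its sides. A pocket 64 mm square between walls 8 mm high with sloped lead-ins (top 14 mm above the floor; outside 80 mm square), on a narrow neck. The jar may go in at any of its four quarter turns, with about 3 degrees of slack.
- mill: The fixed green polishing mill; origin on the bench under the seat's centre, same axes as the seat. Base 120 mm square, 22 mm high; a green control box 45 mm high stands on its +x side, from 60 to 125 mm out, 130 mm wide in y.
- jar_center (a point): Centre (half-way up) of the loose jar, a blue 60 mm square box 68 mm high, 0.3 to 0.5 kg, standing upright on the bench; its underside is 34 mm below, its rim 34 mm above; z up, x and y square to its sides. Grip it across two opposite sides. White stripes mark its +x and -x sides, red stripes its +y and -y sides.
- jar_mouth (a point): Centre of the jar's open top at rim height. Steel segmented ring, bore 40 mm, with two entry gaps 16.5 mm wide at the jar's +x and -x. Under it the lugs turn clockwise only (seen from above): from the gaps (0 degrees) past half-way (45) to the lock (90, lid bar in line with the red stripes; counted as locked from 66). Entry slack about 5 degrees and 1.5 mm each way.
- jar_mark (a point): One of the two yellow half-way marks, on the rim at the jar's +x -y corner, 35 mm out from the mouth's centre; the other is at the opposite corner (-x +y). The lid's bar points at them when the lid is 45 degrees clockwise of the gaps.
- spring_plate (a joint): Black sprung plate in the jar's bore: its travel down, 0 at rest to 0.012 m, 0.9 N/mm. The lid's neck meets it 8 mm before the flange reaches the rim, so it reads about 0.008 m, some 7 N, with the flange on the rim. The lugs pass under the ring only while the flange is less than 5 mm above the rim; if let go, the spring lifts the turned lid to about that.
- lid_center (a point): Centre (half-way up) of the loose orange lid, 53 mm high, 0.1 to 0.15 kg, standing upright; z up. From its foot up: neck 37 mm across, 17 mm high, with two steel lugs at the foot along the lid's +x and -x (50 mm over the tips, 12 wide, 6 high); flange 54 mm across from 17 to 23 mm; bar grip above. With the flange on the jar's rim this point is 43.5 mm above the jar's centre.
- lid_bar (a point): Middle of the lid's bar grip, 11.5 mm above the lid's centre, on its axis. The bar runs along the lid's x, as the lugs do: 44 mm long, 13 mm thick in y, from 23 to 53 mm above the lid's foot (15 mm up and down from here), with white end marks on top. A half turn of the lid makes no difference.
- hammer: Bystander: mosaic hammer lying beyond the mill; origin at its underside.
- tesserae_tray: Bystander: loose grey tray 160 x 220 x 45 mm with coloured glass pieces; origin under its centre.
- glue: Bystander: loose pot 72 mm across, 90 mm high; origin under its centre.
- mug: Bystander: white mug 80 mm across, 90 mm high; origin under its centre.
- brush: Bystander: loose brush lying on the bench; origin at its underside.
- spray: Bystander: loose bottle 60 mm across, 170 mm high; origin under its centre.
There are look-alikes about, which are no part of the job. Of the things like the part that bears lid_center, leave any that is purple; of the rest the smaller one is meant.

How it is judged:
By the outcome, as a careful person would: the job done as asked, in the order asked, and still so for the second after the job is handed in, while the arm keeps its last pose, push and grip.
It also fails if it takes over 56 s, if anything falls off the work surface, if the arm or the gripper's body presses on something with over 40 N, if the wrist force passes 120 N, or if a joint passes its speed limit or range.

ROBOT

A 6-joint arm with a two-finger parallel gripper is mounted at the origin on the work surface. World frame = base frame: x ahead of the robot, y to its left, z up, the work surface at z = 0. Lengths are in mm, angles in rad, forces in N, time in s.
With the tool pointing down it reaches from about 350 to 850 mm from the base axis. Payload 8.1 kg.
Tool frame: the origin (TCP) lies midway between the tips of the shut fingers; the grasp point (between the pads) lies 19 mm behind it; z points along the fingers, y is the line along which they close (so a half turn about z gives the same grasp; the last joint's range is limited). The gripper opens to 85 mm and grips with 20 to 120 N. Pads are 22 mm wide; open, the fingers measure 114 mm over their backs; the gripper's body (76 mm by 85 mm) begins 54 mm behind the grasp point. The pads swing forward as they close: fully open they stand 13 mm farther back than shut.
Start: joints at [-1.24, 0.13, 1.488, -0, 1.523, -0.085], TCP at [242.373, -548.872, 231.292] pointing down, gripper open.
Joint ranges: [-2.96, 2.96], [-0.89, 2.26], [0.02, 2.5], [-1.34, 4.48], [0, 2.73], [-2.66, 2.66]. Speed limits (rad/s): [2.39, 2.39, 2.79, 3.14, 3.14, 3.14].

INTERFACE

Orientations are given as [roll, pitch, yaw] about the fixed x, y, z axes, in that order (R = Rz(yaw) Ry(pitch) Rx(roll)).
In Python, from cell import manip, release, close, grab_frame, get_calibration, sign_off gives the robot as it stands. Calls block until the motion is done:
- manip.move_to(position, orientation): joint-space move of the TCP to a pose.
- manip.movel(position, orientation=None, velocity=150): straight line of the TCP; orientation=None keeps the orientation; velocity is the mean speed in mm/s.
- manip.move_j(angles): joint-space move.
- release() and close(grasp_force=None): open the fingers fully, or close them until they stop; grasp_force is the grip in N (None keeps the last).
- manip.wait(seconds).
- manip.solve_ik(position, orientation): joint angles nearest the present ones, or None.
- grab_frame(name): name is "scene" or "top" or "wrist"; returns (picture, depth): 384x512x3 uint8, red, green, blue; 384x512 float32, mm along the optical axis (not along the pixel's ray), 0 where there is no reading.
- get_calibration(name): a dict with "fx", "fy", "cx", "cy" (pixels), "R" (3x3) and "t" (3): a world point X has camera coordinates R X + t. Camera axes: x right, y down, z forward; pixel columns grow to the right and rows downward; lengths in mm; the calibration is good to about 2 mm. A picture is of the moment at which its call begins: read the wrist's pose just before it. get_calibration takes no time and is no camera call; for the wrist camera it gives the pose at the moment of the call.
A pose or a line that the arm cannot do raises manip.MotionError and nothing moves.
- sign_off(): hands the job in; it is judged then, once.
Readings, each from a call of its own:
- manip.read_clock(): time.
- manip.read_joint_pos(): joint angles.
- manip.read_joint_velocities(): joint speeds.
- manip.read_joint_efforts(): joint torques, N m.
- manip.read_eef_pos(): TCP position.
- manip.read_orientation(): TCP orientation.
- manip.read_ft_force(): force on the tool from outside, world axes, zero at the start.
- manip.read_moment(): the same for the moment, N m.
- manip.read_opening(): finger opening in mm.
- manip.read_gripper_force(): force on a finger pad.
Only numpy, scipy, OpenCV 4.12 (cv2) and the standard library are available. Lean on these libraries where they do the work, as an engineer would, in place of code of your own. Each camera call takes 0.05 s, during which the arm holds its last target. There are 200 camera calls.

## Working session

There is one attempt and no reset: what is moved stays moved. The work goes in short steps, each a Python script; the robot and the scene stay as the last script left them, time stands still between calls to the robot, and variables do not carry over. Pictures are saved under pics/ and viewed, at most 10 in all, crops included, and the job is handed in when it is done.

```bash
ls; mkdir -p pics; python3 - <<'E'
from cell import *
import cv2,numpy as np
for n in("scene","top"):
    p,d=grab_frame(n); np.savez("pics/%s.npz"%n,p=p,d=d)
    cv2.imwrite("pics/%s0.png"%n,cv2.resize(p[...,::-1],(800,600),interpolation=cv2.INTER_CUBIC))
    c=get_calibration(n);print(n,c)
print(manip.read_clock(),manip.read_orientation(),manip.read_ft_force())
E
```

```text
pics
scene {'fx': 404.7035370464155, 'fy': 404.7035370464155, 'cx': 256.7244123291158, 'cy': 193.96965007629376, 'R': array([[-0.78415963,  0.6205328 ,  0.00572063],
       [ 0.45822778,  0.58522409, -0.66898435],
       [-0.41847459, -0.52196917, -0.74325447]]), 't': array([ 471.4450405 , -201.49034205, 1574.77499681])}
top {'fx': 418.58254895032843, 'fy': 418.58254895032843, 'cx': 257.7839570766253, 'cy': 199.60705614469887, 'R': array([[ 0.01787954, -0.9998396 ,  0.00104371],
       [-0.9834526 , -0.0177747 , -0.18029157],
       [ 0.18028121,  0.0021971 , -0.98361266]]), 't': array([ -12.91924432,  554.47424662, 1579.64383678])}
0.1 [-3.13989185e+00 -1.49359043e-04  4.15824621e-01] [0.28880961 0.65315207 0.13316618]
```

View pics/top0.png

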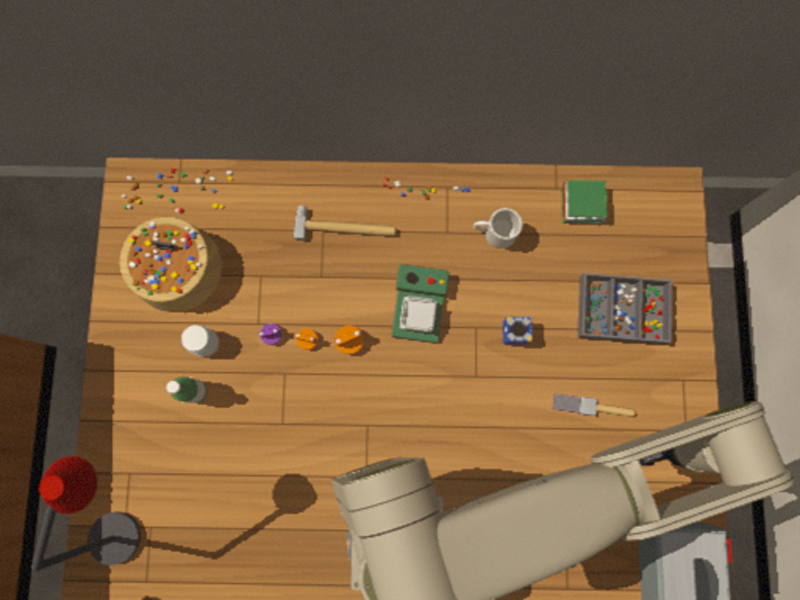

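View pics/scene0.png

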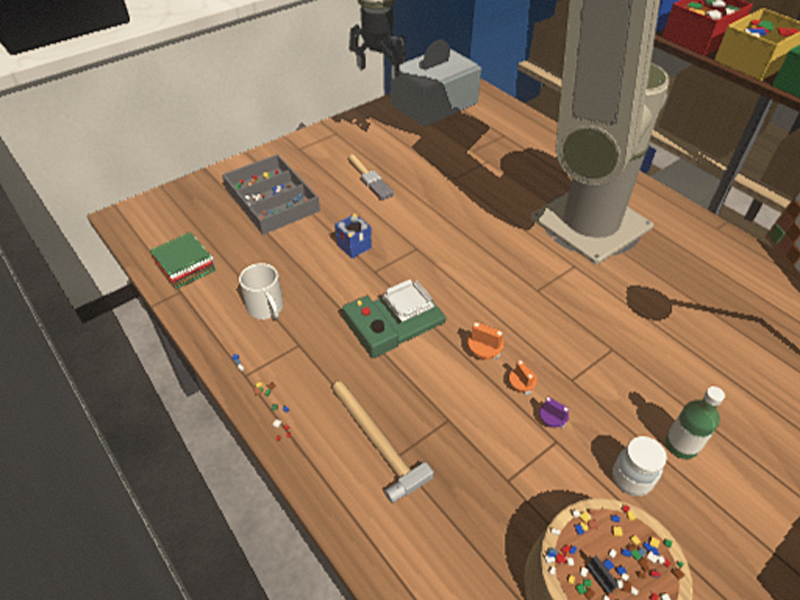

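Top view at 800x600: the jar is at (518,331), the mill seat at (419,314), and the control box at (422,280), on the mill's far side. The lid-like things are purple (271,334), small orange (307,340) and large orange (349,340). The small orange one at (307,340) fits the description. I'll locate these and take a close wrist look.

```bash
cat > h.py <<'E'
from cell import *
import cv2,numpy as np
def deproj(c,u,v,d):
    return c["R"].T@(np.array([(u-c["cx"])/c["fx"]*d,(v-c["cy"])/c["fy"]*d,d])-c["t"])
def at_z(c,u,v,z):
    r=c["R"].T@np.array([(u-c["cx"])/c["fx"],(v-c["cy"])/c["fy"],1]); o=-c["R"].T@c["t"]
    return o+r*(z-o[2])/r[2]
def cloud(c,d):
    v,u=np.mgrid[:d.shape[0],:d.shape[1]]
    P=np.stack([(u-c["cx"])/c["fx"]*d,(v-c["cy"])/c["fy"]*d,d],-1)-c["t"]
    P=P@c["R"]; P[d<=0]=np.nan; return P
def down(yaw): return [np.pi,0,yaw]
def snap(name,f):
    c=get_calibration(name); p,d=grab_frame(name); np.savez("pics/%s.npz"%f,p=p,d=d,**c); return p,d,c
E
python3 - <<'E'
from h import *
c=get_calibration("top");z=np.load("pics/top.npz");P=cloud(c,z["d"])
for n,u,v in(("jar",518,331),("seat",419,314),("lid",307,340),("big",349,340),("purple",271,334),("box",422,280)):
    u,v=int(u/1.5625),int(v/1.5625)
    print(n,P[v-1:v+2,u-1:u+2].reshape(-1,3).round()[[0,4,8]].tolist())
# wrist camera offset relative to tool
c=get_calibration("wrist");print(c,-c["R"].T@c["t"],manip.read_eef_pos())
E
```

```text
jar [[518.0, -283.0, 54.0], [513.0, -286.0, 60.0], [509.0, -289.0, 63.0]]
seat [[557.0, -39.0, 54.0], [554.0, -43.0, 49.0], [550.0, -47.0, 48.0]]
lid [[486.0, 239.0, 50.0], [481.0, 233.0, 59.0], [479.0, 232.0, 41.0]]
big [[485.0, 133.0, 69.0], [481.0, 129.0, 68.0], [481.0, 127.0, 44.0]]
purple [[499.0, 327.0, 55.0], [nan, nan, nan], [495.0, 325.0, 27.0]]
box [[642.0, -46.0, 48.0], [638.0, -49.0, 50.0], [636.0, -54.0, 41.0]]
{'fx': 345.125915541787, 'fy': 345.125915541787, 'cx': 259.65725655088863, 'cy': 188.27683335295995, 'R': array([[ 0.40358476, -0.91494166, -0.00104311],
       [-0.86529952, -0.38205733,  0.32448256],
       [-0.29728114, -0.13005362, -0.9458911 ]]), 't': array([-599.40293107,  -41.12697967,  380.93732008])} [ 319.56821742 -514.58930331  373.044967  ] [ 242.22593148 -548.38552405  230.32369902]
```

```bash
python3 - <<'E'
from h import *
ims=[]
for n,x,y in(("wjar",513,-286),("wseat",552,-43),("wlid",482,220)):
    manip.move_to([x,y,200],down(0.0)); p,d,c=snap("wrist",n)
    print(n,manip.read_clock(),manip.read_joint_pos().round(2) if hasattr(manip.read_joint_pos(),'round') else manip.read_joint_pos())
    ims.append(p[...,::-1])
cv2.imwrite("pics/w3.png",cv2.resize(np.vstack([np.hstack(ims[:2]),np.hstack([ims[2],ims[2]*0])]),(800,600),interpolation=cv2.INTER_AREA))
E
```

```text
wjar 1.5583 [-0.6   0.11  1.56 -0.    1.46  0.97]
wseat 2.575 [-0.17  0.02  1.66 -0.    1.46  1.4 ]
wlid 3.6833 [ 0.33 -0.04  1.72 -0.    1.46  1.9 ]
```

View pics/w3.png

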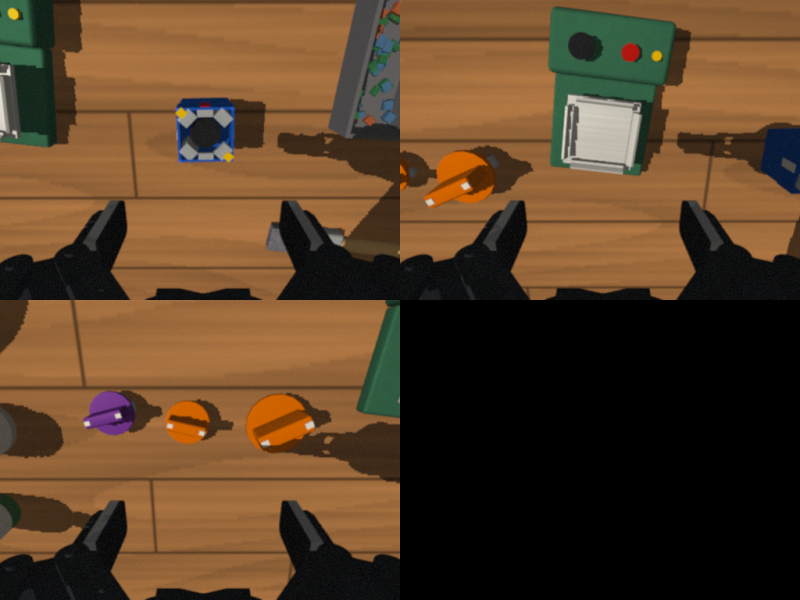

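The mosaic (400x300 panels) shows:
- Jar at (205,130), with a red stripe on its far (world +x) side and yellow marks at (182,114) and (228,157). Jar x therefore lies along world ±y.
- Mill seat in the second panel at about (202,132).
- In the third panel, purple (112,113), small orange (187,122) and large orange (280,122).

Next I'll take close crops of the jar, seat and lid.

```bash
python3 - <<'E'
from h import *
# crops (u0,v0,w,h) in original px, scale 4
out=[]
for n,u0,v0 in(("wjar",215,115),("wseat",192,105),("wlid",188,105)):
    p=np.load("pics/%s.npz"%n)["p"]; out.append(cv2.resize(p[v0:v0+120,u0:u0+130,::-1][:, :130],None,fx=3,fy=3,interpolation=cv2.INTER_CUBIC))
b=np.zeros_like(out[0]);im=np.vstack([np.hstack(out[:2]),np.hstack([out[2],b])])
im=im[:, :]; print(im.shape)
cv2.imwrite("pics/crops.png",cv2.resize(im,None,fx=1,fy=1)[:720])
im2=np.hstack(out[:2]); 
cv2.imwrite("pics/c1.png",im2); cv2.imwrite("pics/c2.png",out[2])
E
```

```text
(720, 780, 3)
```

View pics/c1.png

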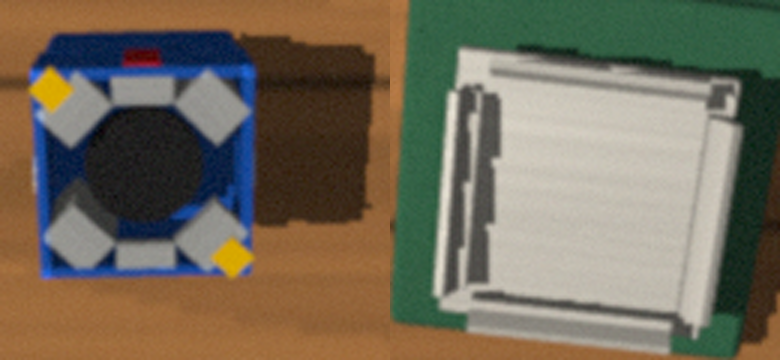

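View pics/c2.png

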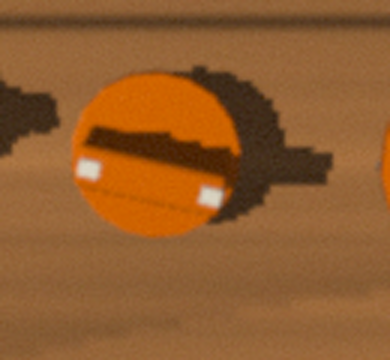

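The crops confirm the jar's gaps at image left and right (world ±y), with yellow marks at (51,90) and (232,257). The seat's pocket is slightly rotated, and the bar of the small lid has white marks at (88,169) and (211,196). Now the numbers.

```bash
python3 - <<'E'
from h import *
L=lambda n:(lambda z:(z,cloud(z,z["d"])))(np.load("pics/%s.npz"%n))
def rect(P,m,s=10):
    q=P[m][:,:2].astype(np.float32); return cv2.minAreaRect(q),len(q)
z,P=L("wjar")
k=np.array([[32,68],[253,66],[252,275],[42,276]])/3+[215,115]-0.3
q=np.array([at_z(z,u,v,68) for u,v in k]);print("jar",q.round(1).tolist(),q.mean(0))
e=[q[1]-q[0],q[2]-q[3],q[0]-q[3],q[1]-q[2]]
print([ (round(np.linalg.norm(i),1),round(np.degrees(np.arctan2(i[1],i[0])),1)) for i in e])
y=np.array([at_z(z,u/3+214.7,v/3+114.7,68) for u,v in((51,90),(232,257))]);print("marks",y,y.mean(0),np.linalg.norm(y[0]-y[1]))
near=np.hypot(P[...,0]-513,P[...,1]+286)<60
print("rim z",np.nanpercentile(P[...,2][near],[50,80,90,95]))
print(rect(P,near&(abs(P[...,2]-68)<5)))
z,P=L("wseat")
near=np.hypot(P[...,0]-552,P[...,1]+43)<62
hz=np.histogram(P[...,2][near],bins=np.arange(0,80,3));print(hz[0])
m=near&(P[...,2]>44)&(P[...,2]<70)&(z["p"].min(-1)>110);print("outer",rect(P,m))
m2=near&(abs(P[...,2]-50)<3)&(z["p"].min(-1)>150);print("floor",rect(P,m2),np.nanmean(P[m2],0))
for nm,zz in (("hi",(P[...,2]>58)&(P[...,2]<70)),):
    print(nm,rect(P,near&zz&(z["p"].min(-1)>90)))
z,P=L("wlid")
w=np.array([at_z(z,u/3+187.7,v/3+104.7,53) for u,v in((88,169),(211,196))]);d=w[0]-w[1]
print("lid marks",w,w.mean(0),np.linalg.norm(d),np.degrees(np.arctan2(d[1],d[0])))
f=[at_z(z,u/3+187.7,v/3+104.7,23) for u,v in((73,153),(241,153),(157,71),(157,236))];print("flange",np.round(f,1).tolist(),np.mean(f,0))
E
```

```text
jar [[545.9, -259.3, 68.0], [546.4, -318.3, 68.0], [486.4, -320.2, 68.0], [486.1, -260.2, 68.0]] [ 516.22272159 -289.51914074   68.        ]
[(np.float64(59.0), np.float64(-89.5)), (np.float64(60.0), np.float64(-89.8)), (np.float64(59.8), np.float64(0.8)), (np.float64(60.1), np.float64(1.8))]
marks [[ 539.99116098 -264.23583282   68.        ]
 [ 491.88561531 -314.34018489   68.        ]] [ 515.93838815 -289.28800885   68.        ] 69.45926591201085
rim z [242.5017396  272.14165827 277.68866564 280.43620923]
(((516.3001098632812, -289.14697265625), (61.40612030029297, 61.58635711669922), 0.666725218296051), 2867)
[   0    0    0    0    0    1  323 3482   19    0    0    0    3   39
   41   52 4937  694  191 1232  974  633    0    0    0    0]
outer (((551.5189819335938, -41.03239440917969), (80.81269836425781, 81.45698547363281), 83.09947204589844), 7574)
floor (((552.0189819335938, -40.98426818847656), (78.85847473144531, 78.9902114868164), 83.21326446533203), 4713) [552.73487678 -42.87026398  50.13963235]
hi (((551.4834594726562, -41.20619201660156), (81.15797424316406, 81.46247863769531), 83.137939453125), 2214)
lid marks [[492.70507163 255.66332049  53.        ]
 [484.5730366  220.26689036  53.        ]] [488.63905411 237.96510543  53.        ] 36.31855256128278 77.06129375214067
flange [[490.2, 264.0, 23.0], [490.1, 210.9, 23.0], [516.0, 236.9, 23.0], [462.6, 238.0, 23.0]] [489.7456302  237.43370376  23.        ]
```

```bash
python3 - <<'E'
from h import *
ya=np.radians(0.9)
manip.move_to([516.2,-289.3,130],down(ya)); manip.movel([516.2,-289.3,28]); close(60); 
print(manip.read_opening(),manip.read_gripper_force(),manip.read_eef_pos(),manip.read_clock())
f0=np.array(manip.read_ft_force())
manip.movel([516.2,-289.3,130],velocity=250); print("lift",np.array(manip.read_ft_force())-f0,manip.read_opening())
ys=np.radians(-6.9)
manip.move_to([551.5,-41.1,130],down(ys)); print(manip.read_ft_force(),manip.read_clock())
manip.movel([551.5,-41.1,84],velocity=80); print(manip.read_ft_force(),manip.read_eef_pos())
for z in np.arange(82,75.5,-1):
    manip.movel([551.5,-41.1,z],velocity=40); f=manip.read_ft_force(); print(z,np.round(f,1),np.round(manip.read_eef_pos(),1))
    if f[2]>8: break
print(manip.read_clock())
E
```

```text
59.17382393837792 66.30379035137594 [ 517.36200729 -289.99166488   29.73336697] 6.7417
lift [ -0.45116762   0.73300277 -10.1169754 ] 59.28292965506629
[-0.39266403  0.04969778 -2.71604557] 8.2833
[ 2.53774745 -0.55195737 -5.97381153] [551.47190036 -41.14694518  83.5972351 ]
82.0 [ 3.1 -0.5 -4.6] [551.5 -41.   82. ]
81.0 [ 2.8 -0.9 -3.5] [551.5 -41.   81.1]
80.0 [ 1.9 -0.1 -3. ] [551.5 -41.1  80. ]
79.0 [-3.   0.2  5.5] [551.6 -41.1  79.9]
78.0 [-7.1  1.8 13.5] [551.6 -41.1  79.8]
10.2583
```

```bash
python3 - <<'E'
from h import *
release(); manip.movel([551.5,-41.1,200],velocity=250)
p,d,c=snap("wrist","wj2"); print(manip.read_clock())
cv2.imwrite("pics/j2.png",cv2.resize(p[70:240,150:360,::-1],None,fx=3.5,fy=3.5,interpolation=cv2.INTER_CUBIC))
P=cloud(c,d);near=np.hypot(P[...,0]-551,P[...,1]+41)<60
m=near&(P[...,2]>110)&(P[...,2]<125);print(cv2.minAreaRect(P[m][:,:2].astype(np.float32)),np.median(P[m][:,2]))
E
```

```text
11.3333
((550.3088989257812, -40.527252197265625), (61.704307556152344, 61.6761474609375), 83.04649353027344) 117.97353389900597
```

View pics/j2.png

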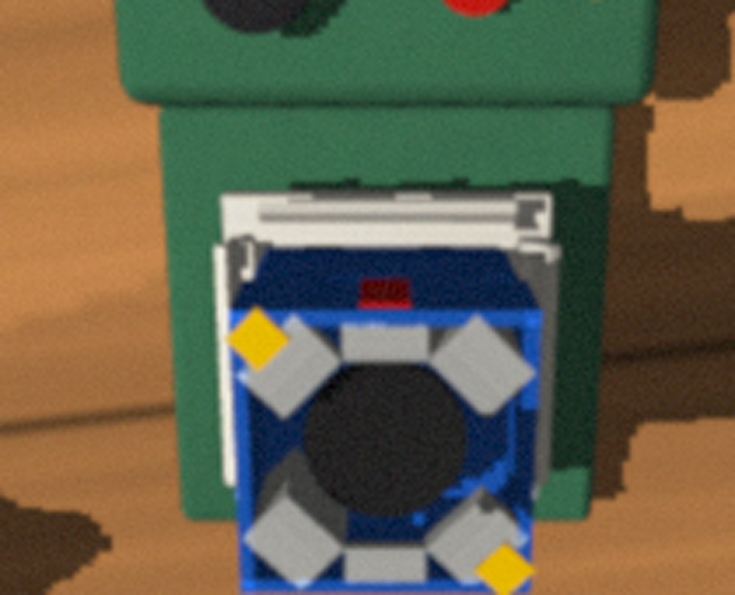

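The jar is seated: rim at z=118.0, square in the pocket at -7°, with yellow marks at (258,340) and (504,570). Now the lid.

```bash
python3 - <<'E'
from h import *
z=np.load("pics/wj2.npz")
y=np.array([at_z(z,u/3.5+149.6,v/3.5+69.6,118) for u,v in((258,340),(504,570))]);e=y[0]-y[1]
print("marks",y.round(1),y.mean(0),np.linalg.norm(e),np.degrees(np.arctan2(e[1],e[0]))-45)
yl=np.radians(77.06); x,yy=489.1,237.7
manip.move_to([x,yy,110],down(yl)); manip.movel([x,yy,27],velocity=120); close(60)
print(manip.read_opening(),manip.read_gripper_force(),manip.read_eef_pos(),manip.read_orientation(),manip.read_ft_force())
manip.movel([x,yy,190],velocity=250); print(manip.read_ft_force(),manip.read_opening(),manip.read_clock())
p,d,c=snap("wrist","wl2")
cv2.imwrite("pics/l2.png",cv2.resize(p[150:384,130:390,::-1],None,fx=2.5,fy=2.5,interpolation=cv2.INTER_CUBIC))
E
```

```text
marks [[577.  -19.3 118. ]
 [522.5 -62.  118. ]] [549.7736758  -40.66487727 118.        ] 69.2697534212897 -6.9422775482659205
11.947784552815088 62.17029690742493 [489.10530764 237.77767068  27.09561023] [ 3.14155926e+00 -1.00965233e-04  1.34499388e+00] [-0.16029844  0.60951     1.66837879]
[-0.0401243  -0.57751711 -1.86886846] 12.07984754327265 14.7833
```

View pics/l2.png

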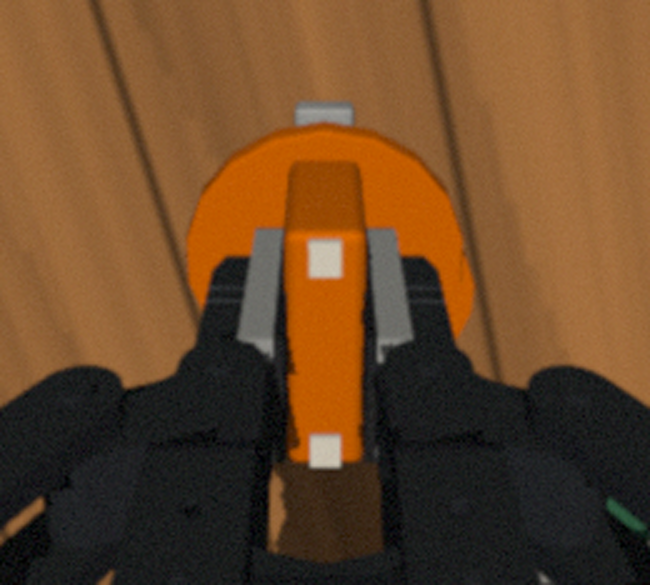

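The lid is gripped square, with white marks at (325,258) and (325,451). I'll compute its offset in the hand, then insert with a force check.

```bash
python3 - <<'E'
from h import *
z=np.load("pics/wl2.npz"); t=np.array(manip.read_eef_pos()); print(t)
w=np.array([at_z(z,u/2.5+129.7,v/2.5+149.7,t[2]+26) for u,v in((325,258),(325,451))]);e=w[0]-w[1]
a=np.degrees(np.arctan2(e[1],e[0])); yw=np.degrees(manip.read_orientation()[2]); o=w.mean(0)-t
ox=np.array([np.cos(np.radians(yw)),np.sin(np.radians(yw))])@o[:2]; oy=np.array([-np.sin(np.radians(yw)),np.cos(np.radians(yw))])@o[:2]
print("len",np.linalg.norm(e),"bar",a,"tool",yw,"off along",ox,"across",oy)
ox=float(np.clip(ox,-3,3))
ye=np.radians(83.06); J=np.array([550.2,-40.7]); xy=J-ox*np.array([np.cos(ye),np.sin(ye)])
np.savez("ins.npz",xy=xy,ox=ox,J=J)
manip.move_to([*xy,175],down(ye)); manip.movel([*xy,149],velocity=80); manip.wait(.2)
f0=np.array(manip.read_ft_force()); print(f0,manip.read_eef_pos())
for zz in np.arange(147,134.9,-1.5):
    manip.movel([*xy,zz],velocity=40); f=np.array(manip.read_ft_force())-f0; print(zz,f.round(1),np.round(manip.read_eef_pos(),1),np.round(manip.read_moment(),2))
    if f[2]>9 or np.hypot(*f[:2])>12: break
print(manip.read_clock(),manip.read_joint_pos())
E
```

```text
[487.7458332  237.16010564 187.35123531]
len 36.63086785993258 bar 77.04011375146634 tool 77.05690541531871 off along -0.5954516010191067 across -1.1155760066609344
[-0.29503077 -0.00519568 -1.87427336] [550.65496417 -40.17699801 149.56272185]
147.0 [0.3 0.3 1. ] [550.2 -40.2 147. ] [ 0.04  0.01 -0.02]
145.5 [-0.7 -0.2  0.5] [550.2 -40.1 145.3] [ 0.06 -0.   -0.01]
144.0 [-0.1  0.9  0.6] [550.2 -40.1 143.8] [-0.05 -0.06 -0.07]
142.5 [ 0.2 -0.4  0.5] [550.2 -40.1 142.3] [-0.02 -0.04 -0.02]
141.0 [-0.9 -0.7  0.4] [550.2 -40.1 140.8] [ 0.01  0.01 -0.02]
139.5 [-0.2  0.4  1. ] [550.2 -40.1 139.4] [-0.03 -0.   -0.01]
138.0 [0.6 0.3 0.8] [550.2 -40.1 137.9] [ 0.    0.01 -0.03]
136.5 [ 0.6 -0.8  0.2] [550.2 -40.1 136.4] [ 0.01  0.02 -0.02]
135.0 [ 1.1 -0.3  1.5] [550.3 -40.1 135. ] [ 0.03 -0.06 -0.03]
18.8583 [-1.65710775e-01  6.70561915e-02  1.73449794e+00 -2.09183541e-05
  1.33990435e+00 -4.45245883e-02]
```

The lugs are through and the spring is just touching. Now press and twist.

```bash
python3 - <<'E'
from h import *
s=np.load("ins.npz"); ox=float(s["ox"]); J=s["J"]
def T(deg,z,v=40):
    y=np.radians(83.06-deg); manip.movel([*(J-ox*np.array([np.cos(y),np.sin(y)])),z],down(y),v)
    manip.wait(.15); f=np.array(manip.read_ft_force())+[0.3,0,1.9]
    print(deg,z,f.round(1),np.round(manip.read_moment(),2),np.round(manip.read_eef_pos(),1),round(83.06-np.degrees(manip.read_orientation()[2]),2),round(manip.read_opening(),2)); return f
z=134
while z>125.5:
    f=T(0,z); 
    if f[2]>14: break
    z-=1 if z>129.5 else .5
print("z",z)
for a in(5,10,20,30,40,45):
    f=T(a,z,20)
    if abs(f).max()>45: break
print(manip.read_clock())
p,d,c=snap("wrist","wf"); cv2.imwrite("pics/f.png",cv2.resize(p[130:384,110:410,::-1],None,fx=2.3,fy=2.3,interpolation=cv2.INTER_CUBIC))
E
```

```text
0 134 [0.4 0.6 2.7] [ 0.03 -0.09 -0.01] [550.4 -40.1 134.1] 0.0 11.89
0 133 [0.7 0.  3.2] [-0.01 -0.2  -0.  ] [550.4 -40.1 133.1] -0.0 11.8
0 132 [0.8 0.1 4.2] [-0.07 -0.18  0.01] [550.4 -40.1 132.1] 0.0 12.12
0 131 [ 1.7 -0.   5.1] [ 0.02 -0.17 -0.03] [550.4 -40.1 131.1] -0.0 11.52
0 130 [ 0.6 -0.2  5.5] [-0.04 -0.23 -0.04] [550.4 -40.1 130.1] -0.0 11.98
0 129 [ 1.  -0.2  5.1] [-0.02 -0.24 -0.05] [550.4 -40.1 129.1] -0.0 11.75
0 128.5 [ 1.3 -0.8  6.5] [ 0.01 -0.18 -0.11] [550.4 -40.1 128.7] 0.0 11.54
0 128.0 [0.2 0.1 7.8] [ 0.02 -0.18  0.01] [550.4 -40.1 128.2] -0.0 11.99
0 127.5 [-1.4  0.1 10.6] [-0.    0.13 -0.03] [550.4 -40.1 128.1] 0.0 11.74
0 127.0 [-2.4  0.5 14.1] [ 0.03  0.44 -0.03] [550.4 -40.1 128. ] -0.0 11.88
z 127.0
5 127.0 [-0.3  1.2 12.1] [ 0.1  0.1 -0.1] [550.8 -40.1 128. ] 5.0 11.68
10 127.0 [ 0.2  0.9 11.1] [ 0.12  0.01 -0.13] [551.  -40.1 128. ] 10.0 12.18
20 127.0 [-0.7  0.7 12.4] [ 0.08  0.06 -0.05] [551.1 -40.2 128.1] 20.0 12.01
30 127.0 [-0.3  0.2 11.2] [ 0.06  0.04 -0.09] [551.1 -40.3 128. ] 30.0 12.2
40 127.0 [-0.1  0.5 11.8] [-0.04  0.14 -0.09] [551.2 -40.3 128. ] 40.0 11.99
45 127.0 [ 0.1  0.6 11.6] [ 0.05  0.16 -0.11] [551.2 -40.4 128. ] 45.0 11.77
25.4833
```

View pics/f.png

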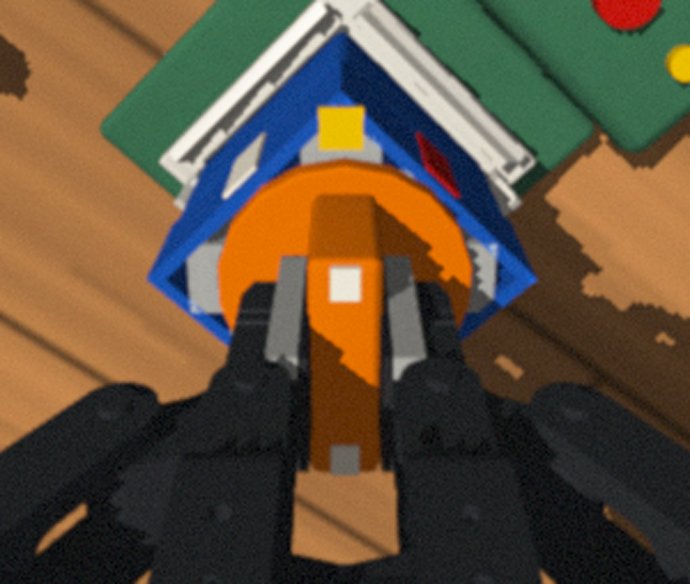

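The bar (end mark at (345,284)) points at the yellow mark at (341,128). The flange is on the rim and the wrist reads about 12 N of push, still gripping.

```bash
python3 -c "
from cell import *
print(manip.read_ft_force(),manip.read_eef_pos());print(sign_off())"
```

```text
[-1.40849026  0.52314887  9.74093371] [551.19864788 -40.37104747 128.04294979]
the job is handed in; nothing more can be done
None
```

The job is handed in at about 25.5 s: the jar is seated on the mill seat's floor, and the lid is still gripped, pressed onto the rim and turned 45° clockwise to the yellow marks.

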